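Preset the fork-tube stand with its thumbwheel

ROBOT

A 6-joint arm with a two-finger parallel gripper is mounted at the origin on the work surface. World frame = base frame: x ahead of the robot, y to its left, z up, the work surface at z = 0. Lengths are in m, angles in rad, forces in N, time in s.
With the tool pointing down it reaches from about 0.325 to 0.925 m from the base axis. Payload 3.1 kg.
Tool frame: the origin (TCP) lies midway between the tips of the shut fingers; the grasp point (between the pads) lies 19 mm behind it; z points along the fingers, y is the line along which they close (so a half turn about z gives the same grasp; the last joint's range is limited). The gripper opens to 85 mm and grips with 20 to 120 N. Pads are 22 mm wide; open, the fingers measure 114 mm over their backs; the gripper's body (76 mm by 85 mm) begins 54 mm behind the grasp point. The pads swing forward as they close: fully open they stand 13 mm farther back than shut.
Start: joints at [1.179, 0.217, 1.613, -0, 1.311, -0.112], TCP at [0.173, 0.601, 0.196] pointing down, gripper open.
Joint ranges: [-2.75, 2.75], [-0.78, 2.1], [0.31, 2.55], [-1.13, 4.27], [0.13, 2.63], [-2.58, 2.58]. Speed limits (rad/s): [2.79, 2.79, 3.14, 3.14, 3.14, 3.14].

INTERFACE

Orientations are given as a unit quaternion [x, y, z, w].
In Python, from cell import * gives the robot as it stands.
- The arm moves only by the shell command python3 -m creep 'ROWS' [FORCE]. ROWS is text: rows parted by semicolons, each of 5 numbers parted by spaces: the opening, from 0 (shut) to 1 (fully open), then the shift along the tool's x, y, z in m, then the turn about the tool's z in rad. A call has 1 to 5 rows; each row shifts and turns the commanded pose from where the row before left it, along the tool's axes as they then stand; what a row does not reach is not made up. A row lasts 1/10 s, in which the tool goes at most 50 mm and 8.59 degrees, less where a joint would pass 70% of its speed; a pose out of reach is approached as far as the arm can. A call with a gripper value outside its range is refused whole. The fingers move at their own pace and stop on an object; FORCE is the grip in N (left out, the last holds). Time passes only in rows, so rows that do not move let the fingers close. It gives the time, the measured TCP pose, the force, the opening and the grip force at its end, in the units of the state.
- read_state(): the state, without advancing time (a new reading comes with each control period).
- grab_frame(name): name is "scene" or "top"; returns (picture, depth): 420x560x3 uint8, red, green, blue; 420x560 float32, m along the optical axis (not along the pixel's ray), 0 where there is no reading.
- calibration(name): a dict with "fx", "fy", "cx", "cy" (pixels), "T" (4x4, takes a point from camera to world coordinates). Camera axes: x right, y up, looking along -z (the intrinsics and any distortion apply to the point x, -y, -z); pixel columns grow to the right and rows downward; lengths in m; the calibration is good to about 2 mm. A picture is of the moment at which its call begins. calibration takes no time and is no camera call.
- hand_in(): hands the job in; it is judged then, once.
The state is a dict: "clock": time; "q": joint angles; "joint_vel": joint speeds; "joint_torque": joint torques, N m; "position": TCP position; "eef_rot": TCP orientation; "ft_force": force on the tool from outside, world axes, zero at the start; "ft_torque": the same for the moment, N m; "width": finger opening in m; "grip_force": force on a finger pad.
Only numpy, scipy, OpenCV 4.12 (cv2) and the standard library are available. Lean on these libraries where they do the work, as an engineer would, in place of code of your own. Each camera call takes 0.05 s, during which the arm holds its last target. There are 200 camera calls.

TASK

The fork-tube stand on the bench must be preset for the next, thinner tube. With a fingertip on top of the knurled thumbwheel, roll it, stroke by stroke, until the gap between the jaws has closed so far that the pointer on the moving jaw lines up with the line on the gauge tab, then take the finger away. Move the jaw by the wheel alone without touching it, pick nothing up, and leave the other things on the bench where they are.

Things in the scene. Friction and masses are not known exactly. Their poses are not given: they have to be found in the camera images.
- stand: Fork-tube stand fixed to the bench:  base plate 120 x 270 x 20 mm, with a ledge to x = +75 mm; origin at the centre of its underside, z up, y along the slide, from the thumbwheel (y = -90 mm) to the fixed jaw (closing face at y = +85, solid to +115). Both jaws are blue with black pads, 76 mm wide, tops 84 mm above the bench; nothing of the stand is higher than the wheel. Place and yaw vary.
- wheel_top (a point): Topmost point of the knurled steel thumbwheel at rest, at stand (0, -90, 107) mm; axes as the stand's. The wheel is 70 mm in diameter, 28 mm wide, its axle along the stand's x, between two grey cheeks (54 mm over both) whose tops are 11 mm lower than the wheel's. A fingertip pressed on its top and moved along the stand's y rolls it by friction (about 1.5 N sideways).
- sledge: Sprung sledge (wheel axle and two steel rods) that carries the thumbwheel and the moving jaw; origin at the wheel's centre, at rest at stand (0, -90, 72) mm. Pressed down on the wheel, all of it yields up to 5 mm, starting at about 3 N and bottoming at about 8 N, and it springs back when released.
- wheel (a joint): Angle of the thumbwheel (rad), grows as its top is rolled towards the stand's +y (towards the jaws), which closes the gap; the other way opens it. It stays where it is left. The moving jaw travels 6 mm per radian, about 17 mm per 100 mm of fingertip travel on the wheel. Range -0.3 to 8.3.
- jaw: Moving jaw between wheel and fixed jaw, 76 mm wide, 34 mm thick, on the slide. Its origin lies at stand (0, d, 0), where d = 6 mm per radian of the wheel is its travel towards the fixed jaw; its closing face is at stand y = 10 mm + d, so the gap between the pads is 75 mm - d. Not to be touched.
- pointer (a point): Tip of the 3 mm wide steel pointer on the moving jaw, on the stand's +x side, level with the jaw's closing face, at stand (52, 10 + d, 34) mm, d being the jaw's travel.
- gauge_tab: Small fixed aluminium tab 19 x 18 mm on the stand's +x side, with one dark line (the gauge mark) 3 mm wide across its top along the stand's x. Origin: beside the pointer's path, on the line produced, at stand (54, 26 to 40, 34) mm; axes as the stand's. At the right gap pointer and line make one straight line.
- fork_cap: Loose aluminium fork cap, stepped disc 48 mm across, 32 mm tall, on the bench beyond the stand near the wheel; not part of the job.
- bearing: Loose steel bearing ring, 52 mm across, 15 mm tall, on the bench beside the stand's fixed-jaw end; not part of the job.
- spanner: Loose steel spanner, 160 mm long, lying on the bench beyond the stand; not part of the job.
- screwdriver: Loose screwdriver, 180 mm long, lying on the bench on the robot's side of the stand; not part of the job.
- jug: Loose white jug, 90 mm across, 130 mm tall, on the left part of the bench; not part of the job.
- oil_bottle: Loose red bottle, 72 mm across, 150 mm tall, on the right part of the bench; not part of the job.
- socket: Loose upright steel socket, 32 mm across, 50 mm tall, on the bench to the right of the stand; not part of the job.

How it is judged:
On the way:
1. a fingertip rolls the wheel while the gap is still wider than the mark (contact force between the fingers and sledge above 1 N and velocity of joint wheel above 0.05 rad/s and y of pointer in the frame of gauge_tab below -0.003 m), for 0.2 s.
At the end, for the whole second after the job is handed in: The pointer is within 2 mm of the gauge line along the slide, and the wheel is at rest (y of pointer in the frame of gauge_tab between -0.002 and 0.002 m and velocity of joint wheel between -0.05 and 0.05 rad/s); the robot touches nothing.
It fails at once if the moving jaw is touched by the robot (contact force between any of the fingers, the arm and jaw above 0.5 N).
It fails at once if one of the other things is pushed away, lifted or knocked over (distance of any of fork_cap, bearing, spanner, screwdriver, jug, oil_bottle, socket from where it was at the start of the episode above 0.02 m or angle between any of jug, oil_bottle, socket's own z axis and vertical above 0.5 rad).
It also fails if it takes over 48 s, if anything falls off the work surface, if the arm or the gripper's body presses on something with over 40 N, if the wrist force passes 120 N, or if a joint passes its speed limit or range.

## Working session

There is one attempt and no reset: what is moved stays moved. The work goes in short steps, Python scripts to look and compute and a shell command to move; the robot and the scene stay as the last step left them, time stands still between calls to the robot, and variables do not carry over. Pictures are saved under pics/ and viewed, at most 10 in all, crops included, and the job is handed in when it is done.

```bash
mkdir -p pics; ls
python3 - <<'E'
from cell import *
import cv2,numpy as np
for n in("scene","top"):
    im,d=grab_frame(n); cv2.imwrite(f"pics/{n}0.png",im[:,:,::-1]); np.save(f"{n}0.npy",d)
    c=calibration(n); print(n,c)
s=read_state(); print(s['position'],s['eef_rot'],s['clock'],s['ft_force'])
E
```

```text
pics
scene {'fx': 470.6618008547962, 'fy': 470.6618008547962, 'cx': 277.6308412445278, 'cy': 214.5884262774293, 'T': array([[ 1.39814841e-02, -6.60897867e-01,  7.50345605e-01,
         1.42333834e+00],
       [ 9.99805983e-01, -1.17272317e-03, -1.96627015e-02,
        -4.23671368e-05],
       [ 1.38749852e-02,  7.50474939e-01,  6.60753245e-01,
         8.03760557e-01],
       [ 0.00000000e+00,  0.00000000e+00,  0.00000000e+00,
         1.00000000e+00]])}
top {'fx': 476.2014760213441, 'fy': 476.2014760213441, 'cx': 284.07893483672336, 'cy': 213.80694848698582, 'T': array([[ 1.17930528e-03,  9.95202727e-01, -9.78270952e-02,
         4.74603846e-01],
       [-9.99992663e-01,  8.17101387e-04, -3.74247136e-03,
        -1.39302336e-02],
       [-3.64458305e-03,  9.78307910e-02,  9.95196389e-01,
         1.35782701e+00],
       [ 0.00000000e+00,  0.00000000e+00,  0.00000000e+00,
         1.00000000e+00]])}
[0.17226067 0.59992745 0.19497165] [ 1.39439261e-01  9.90230001e-01 -1.07811901e-03 -2.72771987e-04] 0.1 [-0.12075541 -0.09902571 -0.0051113 ]
```

View pics/top0.png

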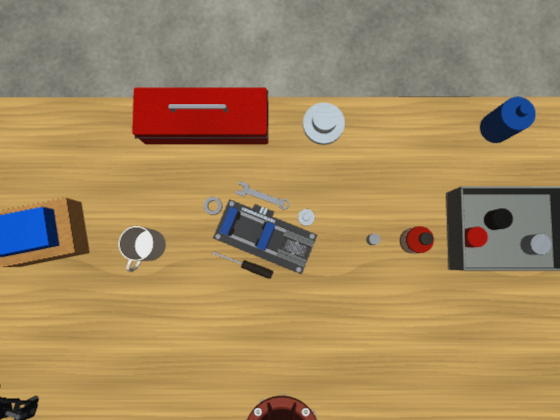

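View pics/scene0.png

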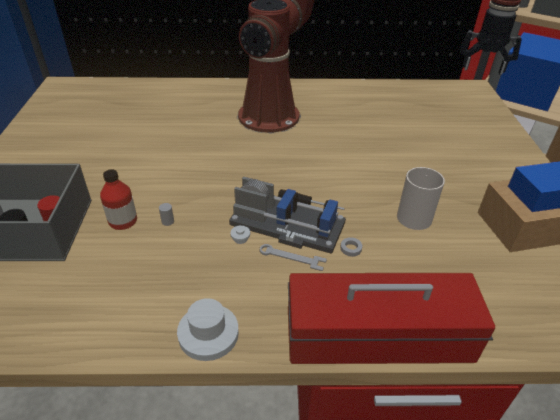

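The top view shows the stand from about (215,200) to (317,272), with the wheel near (295,247), the moving jaw at (265,234), the fixed jaw at (230,220) and the tab and pointer near (263,210). The scene view shows the wheel at (257,190) and the tab at (292,238). I'll enlarge both and compute the pose.

```bash
cat > h.py <<'E'
from cell import *
import cv2,numpy as np
def ray(n,uv,z):
    c=calibration(n);uv=np.atleast_2d(np.asarray(uv,float));T=c["T"]
    d=np.c_[(uv[:,0]-c["cx"])/c["fx"],-(uv[:,1]-c["cy"])/c["fy"],-np.ones(len(uv))]@T[:3,:3].T
    o=T[:3,3]; return o+d*((z-o[2])/d[:,2])[:,None]
def proj(n,P):
    c=calibration(n);T=c["T"];p=(np.atleast_2d(P)-T[:3,3])@T[:3,:3]
    return np.c_[c["cx"]+c["fx"]*p[:,0]/-p[:,2],c["cy"]+c["fy"]*p[:,1]/p[:,2]]
E
python3 - <<'E'
from h import *
im=cv2.imread("pics/top0.png");sc=cv2.imread("pics/scene0.png")
a=cv2.resize(im[190:282,205:325],None,fx=6,fy=6,interpolation=cv2.INTER_CUBIC)
b=cv2.resize(sc[170:260,220:360],None,fx=5.6,fy=5.6,interpolation=cv2.INTER_CUBIC)
cv2.imwrite("pics/topz.png",a);cv2.imwrite("pics/scz.png",b)
h=cv2.cvtColor(im,cv2.COLOR_BGR2HSV)
m=cv2.inRange(h,(100,120,40),(130,255,255)); m[:195]=0;m[260:]=0;m[:,:210]=0;m[:,320:]=0
cs,_=cv2.findContours(m,0,1)
for c in cs:
    if cv2.contourArea(c)>20:
        r=cv2.minAreaRect(c);print(r,ray("top",cv2.boxPoints(r),.084).round(4)[:,:2].tolist())
# base plate: points with depth-derived z
d=np.load("top0.npy");c=calibration("top");v,u=np.mgrid[190:282,205:325]
D=d[190:282,205:325];P=np.stack([(u-c["cx"])/c["fx"]*D,-(v-c["cy"])/c["fy"]*D,-D],-1)@c["T"][:3,:3].T+c["T"][:3,3]
Z=P[...,2];cv2.imwrite("pics/zmap.png",cv2.resize(np.clip(Z*2000,0,255).astype(np.uint8),None,fx=6,fy=6,interpolation=0))
w=P[Z>.099];print("wheel pts",len(w),w.mean(0),w[:,2].max())
E
```

```text
((265.3431396484375, 235.52366638183594), (9.40995979309082, 28.229877471923828), 22.380136489868164) [[0.5113, 0.0668], [0.5812, 0.0384], [0.5716, 0.015], [0.5018, 0.0435]]
((228.39346313476562, 220.45562744140625), (9.384615898132324, 27.76923370361328), 22.61986541748047) [[0.5521, 0.1659], [0.6213, 0.1382], [0.6115, 0.1147], [0.5425, 0.1426]]
wheel pts 253 [ 0.50213172 -0.03278538  0.39660268] 1.3578270133465844
```

View pics/topz.png

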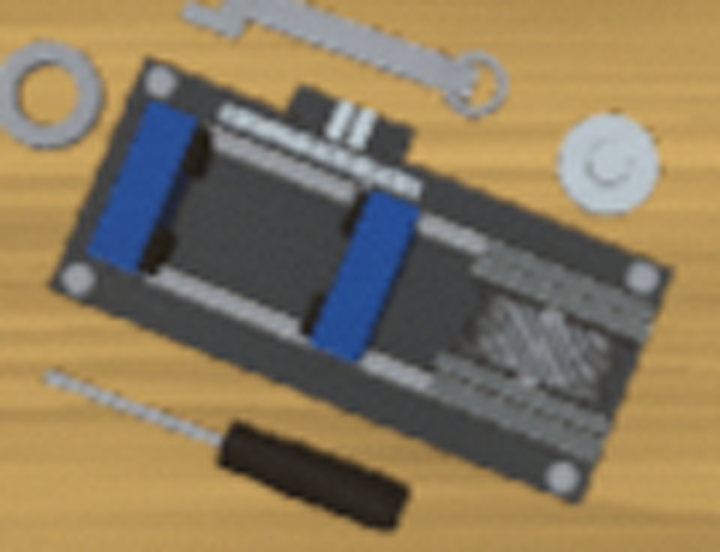

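View pics/scz.png

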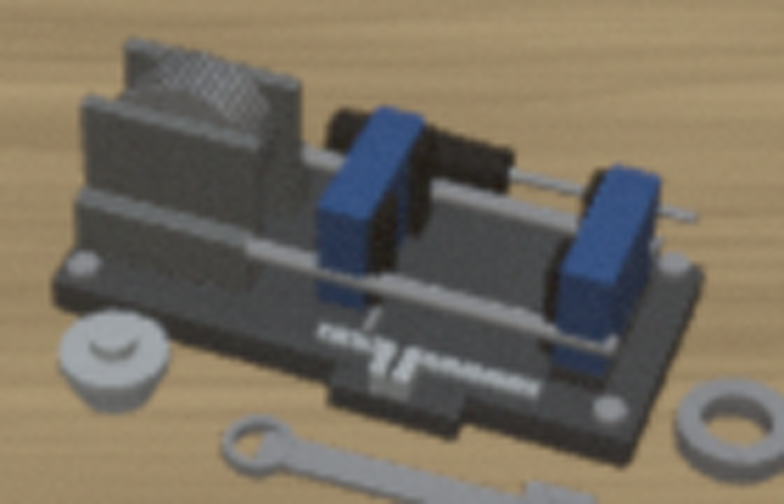

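The tab at topz (352,125) shows two light bands with the dark line between them. In scz the pointer leaves the jaw at about (375,318), and the gap is still wider than the mark.

```bash
cat >> h.py <<'E'
yaw=np.radians(-22.05);X=np.array([np.cos(yaw),np.sin(yaw)]);Y=np.array([-X[1],X[0]]);O=np.array([.5442,.0475])
def stand(P): P=np.atleast_2d(P)[:,:2]-O; return np.c_[P@X,P@Y]*1000
def world(x,y,z): return np.r_[O+X*x/1000+Y*y/1000,z/1000]
def goto(P,turn=0):  # shift in tool axes from measured pose after turning
    from scipy.spatial.transform import Rotation as R
    s=read_state();r=R.from_quat(s['eef_rot'])*R.from_euler('z',turn)
    m=r.as_matrix();return (m.T@(P-s['position'])).round(4), stand(m[:,1][:2]+O)/1000
E
python3 - <<'E'
from h import *
f=lambda n,a,b,u0,v0,k,z:stand(ray(n,[(a+.5)/k-.5+u0,(b+.5)/k-.5+v0],z)).round(1)
print("line top",f("top",351,125,205,190,6,.034),"wheel",f("top",545,345,205,190,6,.105))
print("feet",[f("top",*p,205,190,6,.022) for p in((160,82),(77,280),(643,277),(563,477))])
print("line scn",f("scene",393,366,220,170,5.6,.034),"pointer",f("scene",375,318,220,170,5.6,.034))
print("feet scn",[f("scene",*p,220,170,5.6,.022) for p in((83,263),(609,408),(674,263))])
P=world(0,-112,130);print(P,goto(P,.105)); P[2]=.195;print(goto(P,.105))
E
```

```text
line top [[64.  28.4]] wheel [[  0.8 -93.1]]
feet [array([[ 50. , 120.5]]), array([[-50.7, 120.4]]), array([[  50.3, -124.3]]), array([[ -50. , -124.4]])]
line scn [[70.9 31.9]] pointer [[45.8 14.5]]
feet scn [array([[  48.7, -123. ]]), array([[ 48.7, 121.2]]), array([[-50.9, 121.8]])]
[ 0.50215346 -0.05630794  0.13      ] (array([-0.5521, -0.4843,  0.066 ]), array([[-5.46915127e-05,  9.99997525e-01]]))
(array([-0.5521, -0.4844,  0.001 ]), array([[-5.46915127e-05,  9.99997525e-01]]))
```

```bash
sed -i 's/\[.5442,.0475\]/[.5437,.0461]/' h.py
python3 -m creep '0 0 0 0 0.105; 0 -0.0325 -0.0285 0 0; 0 -0.0325 -0.0285 0 0; 0 -0.0325 -0.0285 0 0; 0 -0.0325 -0.0285 0 0' 40
python3 -m creep '0 -0.0325 -0.0285 0 0; 0 -0.0325 -0.0285 0 0; 0 -0.0325 -0.0285 0 0; 0 -0.0325 -0.0285 0 0; 0 -0.0325 -0.0285 0 0'
python3 -m creep '0 -0.0325 -0.0285 0 0; 0 -0.0325 -0.0285 0 0; 0 -0.0325 -0.0285 0 0; 0 -0.0325 -0.0285 0 0; 0 -0.0325 -0.0285 0 0'
python3 -c "
from h import *
print(goto(world(0,-112,125)),stand(read_state()['position']))"
```

```text
clock: 0.6
position: [0.2504, 0.4444, 0.1955]
eef_rot: [0.191, 0.982, -0.001, -0.0]
ft_force: [0.6, 0.3, 0.7]
width: 0.0122
grip_force: 0.0
clock: 1.1
position: [0.3475, 0.2514, 0.1959]
eef_rot: [0.191, 0.982, -0.0, -0.0]
ft_force: [1.6, 0.3, 0.3]
width: 0.0001
grip_force: 0.0
clock: 1.6
position: [0.4447, 0.0584, 0.1959]
eef_rot: [0.191, 0.982, 0.0, -0.0]
ft_force: [0.6, -0.5, -0.1]
width: -0.0002
grip_force: 0.0
(array([-0.0964, -0.0862,  0.0709]), array([[2.78441181e-04, 9.99999952e-01]])) [[-96.4001456 -25.7897571]]
```

```bash
python3 -m creep '0 -0.032 -0.0285 0 0; 0 -0.032 -0.0285 0 0; 0 -0.0324 -0.029 0 0; 0 0 0 0.035 0; 0 0 0 0.036 0'
python3 -m creep '0 0 0 0 0; 0 0 0 0 0'
python3 -c "
from h import *
print(goto(world(0,-112,103)),stand(read_state()['position']),read_state()['ft_force'])"
```

```text
clock: 2.1
position: [0.5035, -0.0577, 0.1256]
eef_rot: [0.193, 0.981, -0.0, 0.002]
ft_force: [0.5, 0.3, 0.0]
width: -0.0004
grip_force: 0.0
clock: 2.3
position: [0.5006, -0.0555, 0.1245]
eef_rot: [0.191, 0.982, 0.0, -0.001]
ft_force: [0.6, 0.1, 0.9]
width: -0.0
grip_force: 0.0
(array([-0.0019, -0.0016,  0.0215]), array([[-1.45836191e-04,  9.99999919e-01]])) [[  -1.82206666 -110.35462552]] [0.58907769 0.09599829 0.85853845]
```

```bash
python3 -m creep '0 -0.001 0 0.015 0; 0 -0.001 0 0.006 0; 0 0 0 0 0'
python3 -m creep '0 0 0.005 0 0; 0 0 0.008 0 0; 0 0 0.008 0 0'
python3 -m creep '0 0 0.008 0 0; 0 0 0.008 0 0; 0 0 0 0 0'
cat > look.py <<'E'
from h import *
import sys
s=read_state();print(stand(s['position']),s['position'][2],s['ft_force'])
im,_=grab_frame("top");im=np.ascontiguousarray(im[:,:,::-1]);cv2.imwrite(f"pics/top_{sys.argv[1]}.png",im)
m=cv2.inRange(cv2.cvtColor(im,cv2.COLOR_BGR2HSV),(100,120,40),(130,255,255)); m[:195]=0;m[260:]=0;m[:,:210]=0;m[:,320:]=0
for c in cv2.findContours(m,0,1)[0]:
    if cv2.contourArea(c)>20: r=cv2.minAreaRect(c);print(stand(ray("top",r[0],.084)).round(1),np.round(r[1],1))
E
python3 look.py 1
```

```text
clock: 2.6
position: [0.5039, -0.0564, 0.1051]
eef_rot: [0.191, 0.982, -0.0, 0.0]
ft_force: [-0.1, 0.5, -0.1]
width: -0.0002
grip_force: 0.0
clock: 2.9
position: [0.5122, -0.0365, 0.1051]
eef_rot: [0.191, 0.982, 0.0, 0.001]
ft_force: [0.1, -0.1, 1.1]
width: 0.0001
grip_force: 0.0
clock: 3.2
position: [0.5178, -0.0211, 0.1043]
eef_rot: [0.19, 0.982, 0.0, 0.0]
ft_force: [-0.1, -1.0, -0.3]
width: 0.0002
grip_force: 0.0
[[  1.20644642 -72.04123461]] 0.10426150335725892 [-0.07915688 -0.97737815 -0.25219535]
[[-1.000e-01  1.017e+02]] [ 9.3 27.8]
```

```bash
python3 -m creep '0 0 0 -0.015 0; 0 0 -0.02 0 0; 0 0 -0.02 0 0; 0 0 0 0.015 0; 0 0 0 0.003 0'
python3 -m creep '0 0 0.004 0 0; 0 0 0.008 0 0'
python3 -m creep '0 0 0.008 0 0; 0 0 0.008 0 0'
python3 -m creep '0 0 0.008 0 0; 0 0 0.004 0 0'
python3 look.py 2
```

```text
clock: 3.75
position: [0.5015, -0.06, 0.1011]
eef_rot: [0.192, 0.981, 0.0, -0.001]
ft_force: [-0.5, -0.3, -1.0]
width: 0.0
grip_force: 0.0
clock: 3.95
position: [0.5073, -0.0481, 0.1019]
eef_rot: [0.192, 0.981, -0.0, 0.0]
ft_force: [-0.6, 1.3, -0.6]
width: -0.0
grip_force: 0.0
clock: 4.15
position: [0.5137, -0.0324, 0.1018]
eef_rot: [0.191, 0.982, 0.0, 0.001]
ft_force: [-0.6, 0.4, -0.6]
width: -0.0
grip_force: 0.0
clock: 4.35
position: [0.5178, -0.0211, 0.1014]
eef_rot: [0.191, 0.982, 0.0, 0.0]
ft_force: [0.5, -0.6, -0.2]
width: 0.0003
grip_force: 0.0
[[  1.27643388 -72.02289079]] 0.10136380666386252 [ 0.45235103 -0.56187642 -0.2277775 ]
[[-1.000e-01  1.016e+02]] [ 9.4 27.8]
```

Run:
```python
from h import *
im,d=grab_frame("scene");im=im[:,:,::-1]
cv2.imwrite("pics/sc2.png",cv2.resize(im[110:260,200:380],None,fx=4,fy=4,interpolation=cv2.INTER_CUBIC))
s=read_state();uv=proj("scene",s['position']);print(uv,(uv-[200,110])*4, (proj("scene",world(0,-90,107))-[200,110])*4)
```

```text
[[259.57855219 185.19995187]] [[238.31420877 300.79980749]] [[212.35596124 285.46552037]]
```

View pics/sc2.png

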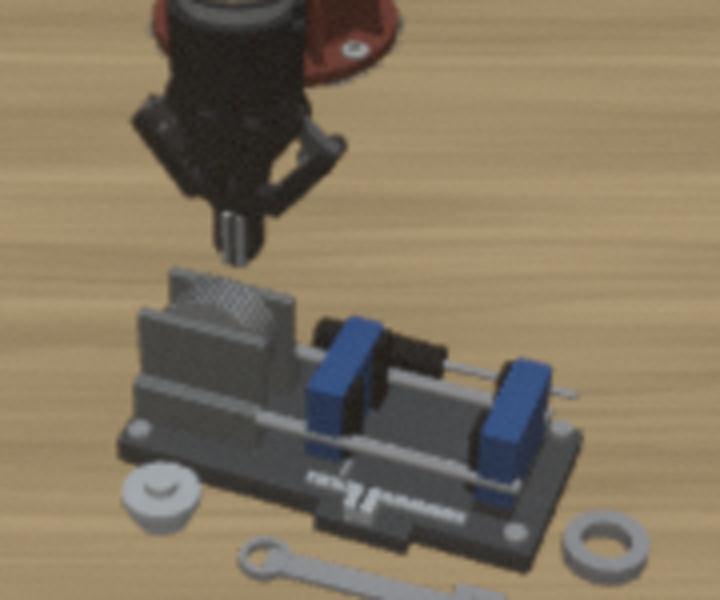

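The fingertip appears at about (235,265) in the crop, but the measured TCP projects to (238,301). The real tip is therefore higher or farther back than reported, so I'll check it with depth.

Run:
```python
from h import *
im,d=grab_frame("scene");c=calibration("scene")
def bp(u,v,D): return np.r_[(u-c["cx"])/c["fx"]*D,-(v-c["cy"])/c["fy"]*D,-D]@c["T"][:3,:3].T+c["T"][:3,3]
for u,v in((258,170),(258,172),(259,173),(258,174),(258,175),(258,176),(258,178),(256,182),(340,205),(289,192)):
    P=bp(u,v,d[v,u]);print(u,v,d[v,u],im[v,u],P.round(3),stand(P).round(0))
s=read_state();print(s['position'],s['q'],s['width'])
im,d=grab_frame("top")
cv2.imwrite("pics/top3.png",cv2.resize(im[190:290,205:325,::-1],None,fx=6,fy=6,interpolation=cv2.INTER_CUBIC))
```

```text
258 170 1.0994923 [65 64 60] [ 0.529 -0.024  0.155] [[ 13. -71.]]
258 172 1.1002538 [64 61 59] [ 0.531 -0.024  0.151] [[ 15. -70.]]
259 173 1.1035428 [85 85 82] [ 0.53  -0.022  0.147] [[ 13. -68.]]
258 174 1.1097722 [63 61 58] [ 0.527 -0.025  0.142] [[ 11. -72.]]
258 175 1.1059973 [69 64 61] [ 0.531 -0.025  0.142] [[ 15. -70.]]
258 176 1.1103035 [103  93  76] [ 0.529 -0.025  0.138] [[ 13. -71.]]
258 178 1.3356009 [153 134 102] [ 0.352 -0.03  -0.002] [[-149. -142.]]
256 182 1.1449713 [113 115 117] [ 0.511 -0.03   0.106] [[ -2. -83.]]
340 205 1.2505862 [161 142 108] [ 0.47   0.19  -0.001] [[-122.  106.]]
289 192 1.157182 [ 55  81 128] [0.519 0.051 0.081] [[-25.  -5.]]
[ 0.51741137 -0.02188901  0.101174  ] [-1.77733321e-01  9.46546063e-02  1.94353330e+00 -2.18840619e-04
  1.10354084e+00 -1.36454907e+00] -0.00011346469374270033
```

View pics/top3.png

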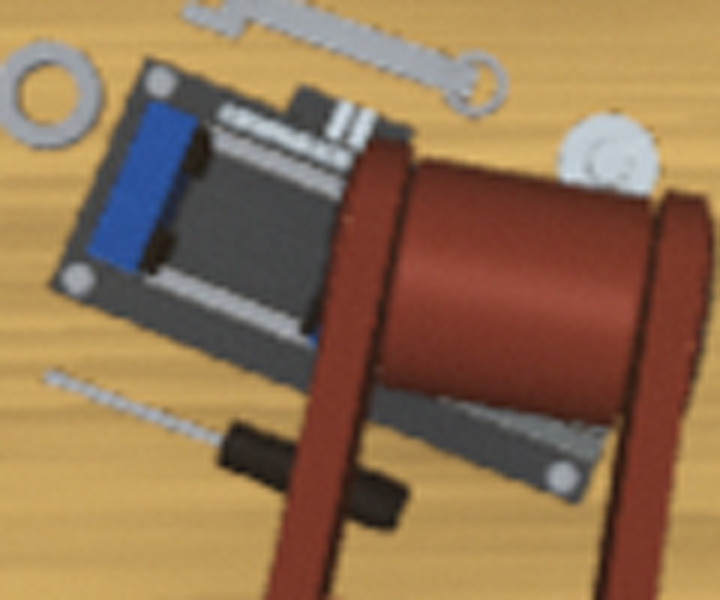

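The depth puts the finger's front face at stand (13,-70), as expected, but its lower edge at z≈0.137 while the TCP reads 0.101. The fingertip really is about 36 mm above the wheel's level. I'll go back and lower it, guarding on force.

```bash
python3 -m creep '0 -0.001 -0.018 0 0; 0 0 -0.018 0 0; 0 0 0 0.008 0; 0 0 0 0.006 0; 0 0 0 0 0'
python3 -m creep '0 0 0 0.005 0; 0 0 0 0.003 0; 0 0 0 0 0'
python3 -m creep '0 0 0 0.003 0; 0 0 0 0 0'
python3 -m creep '0 0 0 0.003 0; 0 0 0 0 0'
python3 - <<'E'
from h import *
s=read_state();print(s['position'],stand(s['position']))
im,d=grab_frame("scene");c=calibration("scene")
def bp(u,v,D): return np.r_[(u-c["cx"])/c["fx"]*D,-(v-c["cy"])/c["fy"]*D,-D]@c["T"][:3,:3].T+c["T"][:3,3]
u=int(proj("scene",s['position'])[0,0])
for uu in(u-2,u):
  for v in range(172,190):P=bp(uu,v,d[v,uu]);print(uu,v,P.round(3),stand(P).round(0))
E
```

```text
clock: 5.05
position: [0.5035, -0.0554, 0.0856]
eef_rot: [0.191, 0.982, 0.0, -0.002]
ft_force: [0.1, 0.3, 0.2]
width: -0.0001
grip_force: 0.0
clock: 5.35
position: [0.5043, -0.0556, 0.0785]
eef_rot: [0.191, 0.982, 0.0, -0.001]
ft_force: [-0.4, 0.5, 0.1]
width: -0.0004
grip_force: 0.0
clock: 5.55
position: [0.5046, -0.0558, 0.0759]
eef_rot: [0.191, 0.982, 0.0, -0.0]
ft_force: [0.3, -0.0, -0.1]
width: 0.0001
grip_force: 0.0
clock: 5.75
position: [0.5045, -0.0559, 0.0729]
eef_rot: [0.191, 0.982, 0.0, -0.0]
ft_force: [0.7, 0.3, -0.8]
width: 0.0002
grip_force: 0.0
[ 0.50449092 -0.05594058  0.07285146] [[   1.96642312 -109.29668388]]
243 172 [ 0.519 -0.06   0.142] [[  17. -108.]]
243 173 [ 0.517 -0.06   0.138] [[  16. -109.]]
243 174 [ 0.513 -0.061  0.131] [[  12. -111.]]
243 175 [ 0.516 -0.061  0.131] [[  14. -110.]]
243 176 [ 0.518 -0.061  0.129] [[  16. -109.]]
243 177 [ 0.516 -0.061  0.125] [[  14. -110.]]
243 178 [ 0.514 -0.061  0.12 ] [[  13. -110.]]
243 179 [ 0.516 -0.061  0.119] [[  15. -110.]]
243 180 [ 0.516 -0.061  0.115] [[  14. -110.]]
243 181 [ 0.514 -0.062  0.111] [[  13. -1
[... 527 characters left out ...]
175 [ 0.517 -0.056  0.132] [[  14. -105.]]
245 176 [ 0.518 -0.056  0.129] [[  14. -104.]]
245 177 [ 0.518 -0.056  0.126] [[  15. -104.]]
245 178 [ 0.514 -0.056  0.12 ] [[  11. -106.]]
245 179 [ 0.518 -0.056  0.12 ] [[  14. -105.]]
245 180 [ 0.519 -0.056  0.118] [[  16. -104.]]
245 181 [ 0.52  -0.056  0.115] [[  16. -104.]]
245 182 [ 0.516 -0.057  0.11 ] [[  13. -105.]]
245 183 [ 0.505 -0.057  0.098] [[   3. -110.]]
245 184 [ 0.513 -0.057  0.101] [[  10. -107.]]
245 185 [ 0.518 -0.057  0.102] [[  14. -105.]]
245 186 [ 0.52  -0.057  0.1  ] [[  16. -104.]]
245 187 [ 0.519 -0.057  0.096] [[  15. -105.]]
245 188 [ 0.515 -0.057  0.091] [[  13. -106.]]
245 189 [ 0.527 -0.057  0.096] [[  23. -102.]]
```

The tip's lower edge is at about z 0.109 with the TCP reading 0.073, so the offset of about 36 mm is consistent. Contact should come at a reading of about 0.071.

```bash
python3 -m creep '0 0.001 0 0.003 0; 0 0.001 0.004 0 0; 0 0 0.008 0 0'
python3 -m creep '0 0 0.006 0 0; 0 0 0 0 0'
```

```text
clock: 6.1
position: [0.5075, -0.0446, 0.0707]
eef_rot: [0.191, 0.982, -0.001, 0.0]
ft_force: [-1.1, -0.9, 4.0]
width: -0.0002
grip_force: 2.0
clock: 6.3
position: [0.5104, -0.0373, 0.0708]
eef_rot: [0.191, 0.982, 0.001, 0.0]
ft_force: [-0.5, 1.2, 4.2]
width: 0.0002
grip_force: 2.0
```

```bash
python3 -m creep '0 0 0.003 0.0015 0; 0 0 0.006 0 0; 0 0 0.006 0 0'
python3 -m creep '0 0 0.006 0 0; 0 0 0 0 0'
python3 -m creep '0 0 0 -0.02 0; 0 0 0 -0.03 0; 0 0 0 0 0'
python3 look.py 4
python3 - <<'E'
from h import *
im,_=grab_frame("scene");cv2.imwrite("pics/scf4.png",im[:,:,::-1])
for n in("scene0","scf4"):
    im=cv2.imread(f"pics/{n}.png");m=cv2.inRange(cv2.cvtColor(im,cv2.COLOR_BGR2HSV),(100,120,40),(130,255,255));k=np.zeros_like(m);k[180:245,270:350]=m[180:245,270:350]
    for c in cv2.findContours(k,0,1)[0]:
        if cv2.contourArea(c)>20:
            M=np.zeros_like(k);cv2.drawContours(M,[c],-1,255,-1);v,u=np.nonzero(M&k);print(n,len(u),stand(ray("scene",[u.mean(),v.mean()],.065)).round(1))
E
```

```text
clock: 6.6
position: [0.5157, -0.0244, 0.0692]
eef_rot: [0.191, 0.982, -0.0, 0.0]
ft_force: [-2.0, 0.4, 4.5]
width: -0.0
grip_force: 2.2
clock: 6.8
position: [0.5182, -0.018, 0.0688]
eef_rot: [0.191, 0.982, 0.001, 0.0]
ft_force: [0.5, 2.4, 3.0]
width: -0.0001
grip_force: 1.9
clock: 7.1
position: [0.5207, -0.0196, 0.1222]
eef_rot: [0.191, 0.982, 0.0, 0.004]
ft_force: [0.3, 0.1, 0.1]
width: 0.0004
grip_force: 0.0
[[  3.39452377 -69.52146302]] 0.12217988891471954 [0.26285235 0.08222615 0.09740125]
[[-1.000e-01  1.017e+02]] [ 9.3 27.8]
scene0 205 [[-11.7 100.8]]
scene0 192 [[-12.8  -9. ]]
scf4 200 [[-13.5 101. ]]
scf4 198 [[-9.4 -2. ]]
```

The jaw moved about 6.5–7 mm. I'll repeat the stroke twice.

```bash
python3 -m creep '0 -0.001 -0.02 0.015 0; 0 -0.001 -0.02 0.02 0; 0 0 0 0.015 0; 0 0 0.004 0.002 0; 0 0 0.006 0 0'
python3 -m creep '0 0 0.006 0.001 0; 0 0 0.006 0 0; 0 0 0.006 0 0; 0 0 0.006 0 0; 0 0 0.006 0 0'
python3 -m creep '0 0 0 -0.01 0; 0 0 -0.02 0 0; 0 0 -0.02 0 0; 0 0 0 0.01 0; 0 0 0.004 0 0'
python3 -m creep '0 0 0.006 0 0; 0 0 0.006 0 0; 0 0 0.006 0 0; 0 0 0.006 0 0'
python3 -m creep '0 0 0.004 0 0; 0 0 0 -0.03 0; 0 0 0 0 0'
cat > jaw.py <<'E'
from h import *
import sys
n=sys.argv[1];s=read_state();print(stand(s['position']),s['position'][2])
im,_=grab_frame("scene");cv2.imwrite(f"pics/{n}.png",im[:,:,::-1]);im=cv2.imread(f"pics/{n}.png")
m=cv2.inRange(cv2.cvtColor(im,cv2.COLOR_BGR2HSV),(100,120,40),(130,255,255));k=np.zeros_like(m);k[180:245,270:350]=m[180:245,270:350]
for c in cv2.findContours(k,0,1)[0]:
    if cv2.contourArea(c)>20:
        M=np.zeros_like(k);cv2.drawContours(M,[c],-1,255,-1);v,u=np.nonzero(M&k);print(n,len(u),stand(ray("scene",[u.mean(),v.mean()],.065)).round(1))
cv2.imwrite(f"pics/{n}z.png",cv2.resize(im[200:260,255:335],None,fx=9,fy=9,interpolation=cv2.INTER_CUBIC))
E
python3 jaw.py s5
```

```text
clock: 7.7
position: [0.5052, -0.0485, 0.0657]
eef_rot: [0.191, 0.982, -0.001, -0.004]
ft_force: [-6.5, -1.5, 13.4]
width: 0.0003
grip_force: 6.5
clock: 8.2
position: [0.5177, -0.0182, 0.0655]
eef_rot: [0.191, 0.982, 0.001, -0.002]
ft_force: [-3.8, 1.5, 6.2]
width: -0.0002
grip_force: 2.9
clock: 8.7
position: [0.5061, -0.0548, 0.0655]
eef_rot: [0.192, 0.981, -0.001, 0.0]
ft_force: [-0.9, -3.3, 6.7]
width: -0.0
grip_force: 4.0
clock: 9.1
position: [0.5161, -0.03, 0.067]
eef_rot: [0.191, 0.982, 0.0, 0.001]
ft_force: [-1.9, -1.1, 8.1]
width: 0.0
grip_force: 3.7
clock: 9.4
position: [0.5194, -0.0263, 0.0987]
eef_rot: [0.191, 0.982, 0.001, 0.003]
ft_force: [1.7, 0.1, 0.9]
width: -0.0004
grip_force: 0.0
[[  4.6647975 -76.1904219]] 0.09865451915938915
s5 201 [[-12.9 100.8]]
s5 210 [[-8.  13.2]]
```

View pics/s5z.png

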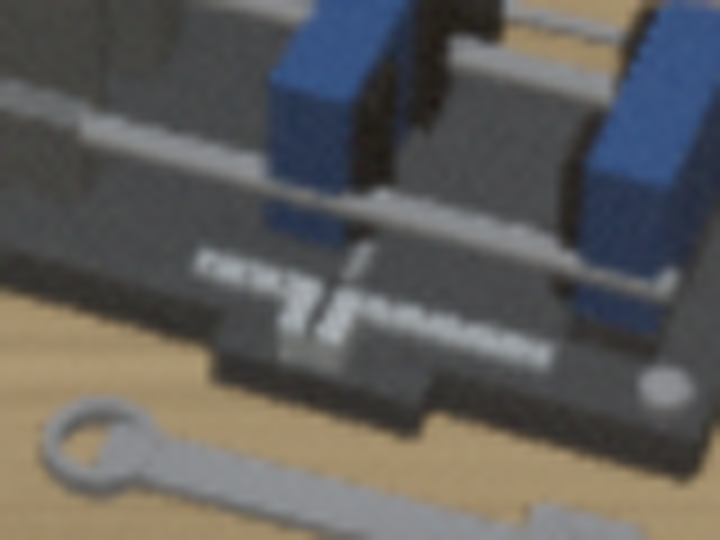

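In the crop the pointer runs from about (366,245) to (345,280), and the dark line from (328,295) to (314,335).

Run:
```python
from h import *
for p in((366,245),(356,262),(345,280),(328,295),(321,312),(314,333)): print(p,stand(ray("scene",[255+(p[0]+.5)/9-.5,200+(p[1]+.5)/9-.5],.034)).round(1))
c=[(u,v) for u,v in (proj("scene",[world(x,y,34) for x in(40,52,54,72) for y in(31,)])-[255,200])*9];print(np.round(c))
# rectified patch in stand coords (4 px/mm) at z=34mm: x 30..80, y 0..60
im=cv2.imread("pics/s5.png")
q=[(30,0),(30,60),(80,60),(80,0)];src=np.float32([proj("scene",world(x,y,34))[0] for x,y in q])
H=cv2.getPerspectiveTransform(src,np.float32([(0,0),(600,0),(600,500),(0,500)]))
cv2.imwrite("pics/rect5.png",cv2.warpPerspective(im,H,(600,500),flags=cv2.INTER_CUBIC))
```

```text
(366, 245) [[39.2 35.8]]
(356, 262) [[46.5 35.6]]
(345, 280) [[54.2 35.3]]
(328, 295) [[61.3 33.1]]
(321, 312) [[68.1 33.6]]
(314, 333) [[76.2 34.6]]
[[344. 238.]
 [329. 267.]
 [326. 271.]
 [303. 315.]]
```

View pics/rect5.png

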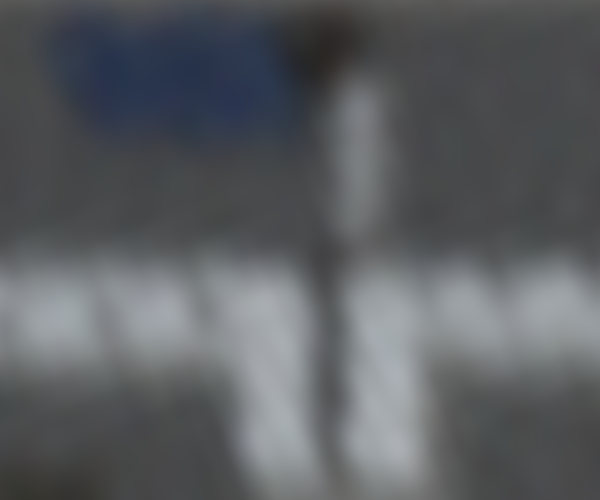

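Rectified to stand axes (10 px/mm), the line is at x≈328 and the pointer at ≈356. The jaw has overshot by about 2.8 mm, so I'll roll back about 15 mm of fingertip travel.

```bash
python3 -m creep '0 -0.003 0 0.015 0; 0 0 0 0.01 0; 0 0 0 0.003 0; 0 0 0 0.002 0; 0 0 0 0 0'
python3 -m creep '0 0 -0.004 0 0; 0 0 -0.004 0 0; 0 0 -0.004 0 0; 0 0 -0.003 0 0; 0 0 0 0 0'
python3 -m creep '0 0 0 -0.01 0; 0 0 0 -0.02 0; 0 0 0 0 0'
cat > rect.py <<'E'
from h import *
import sys
n=sys.argv[1];q=[(30,0),(30,60),(80,60),(80,0)]
src=np.float32([proj("scene",world(x,y,34))[0] for x,y in q])
H=cv2.getPerspectiveTransform(src,np.float32([(0,0),(600,0),(600,500),(0,500)]))
r=cv2.warpPerspective(cv2.imread(f"pics/{n}.png"),H,(600,500),flags=cv2.INTER_CUBIC);cv2.imwrite(f"pics/rect{n}.png",r)
g=cv2.cvtColor(r,cv2.COLOR_BGR2GRAY).astype(float)
a=g[130:220,260:430].mean(0);w=np.clip(a-np.percentile(a,60),0,None);print("pointer",260+(w*np.arange(170)).sum()/w.sum())
b=g[280:430,290:370].mean(0);print("line",290+b.argmin(),"pmax",260+a.argmax())
E
python3 rect.py s5; python3 jaw.py s6; python3 rect.py s6
```

```text
clock: 9.95
position: [0.5189, -0.0276, 0.0661]
eef_rot: [0.192, 0.981, 0.001, -0.001]
ft_force: [-2.1, 2.6, 11.3]
width: -0.0
grip_force: 6.0
clock: 10.45
position: [0.5132, -0.0419, 0.0667]
eef_rot: [0.192, 0.981, 0.001, -0.001]
ft_force: [-4.6, 1.8, 14.5]
width: 0.0001
grip_force: 7.3
clock: 10.75
position: [0.5146, -0.0426, 0.0966]
eef_rot: [0.191, 0.982, -0.0, 0.001]
ft_force: [0.9, -0.5, 0.2]
width: -0.0002
grip_force: 0.0
pointer 360.6857822649642
line 329 pmax 359
[[  6.31087413 -93.11487873]] 0.09660720740382953
s6 197 [[-13.4 100.9]]
s6 220 [[-5.4 10.5]]
pointer 334.87621102960554
line 329 pmax 334
```

View pics/rects6.png

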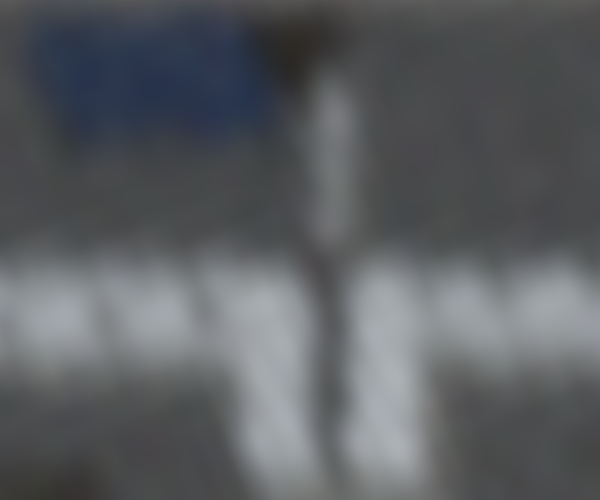

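The pointer at x≈333 and the line at ≈328 now form nearly one straight line, about 0.5 mm apart. I'll retreat and hand in.

```bash
python3 -m creep '0 0 0 -0.03 0; 0 0 0 -0.03 0; 0 0 0 0 0; 0 0 0 0 0'
python3 -c "
from cell import *
print(hand_in())"
```

```text
clock: 11.2
position: [0.5131, -0.0422, 0.1547]
eef_rot: [0.191, 0.982, 0.0, -0.001]
ft_force: [0.3, 0.4, 0.8]
width: -0.0003
grip_force: 0.0
the job is handed in; nothing more can be done
None
```

I rolled the thumbwheel until the pointer was about 0.5 mm from the gauge line in the last camera view (after a 3 mm overshoot, rolled back), raised the finger clear and handed the job in at 11.2 s; no verdict came back.

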